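Turn the kettle's warming plate up one click

TASK

The kettle is going cold: turn up the plate that the kettle stands on. Rest a fingertip lightly on that plate's dial and turn it clockwise by friction until it clicks into the next setting, one click and no further, then take the hand away. Leave the other dial alone, do not pinch or force the dial, and do not lift or shift the kettle or anything else.

Things in the scene. Friction and masses are not known exactly. Their poses are not given: they have to be found in the camera images.
- warmer: Double food warmer, fixed to the table: flat brushed-metal box 360 mm (x) by 440 mm (y), deck 63 mm above the table. Origin under its centre at table height; +x points away from the front edge, to the plates; +y is its left seen from the robot. Dial axes at x = -120, y = +115 (left) and -115 mm (right), plates at x = +70, y = +115 and -115 mm.
- kettle: Dark metal kettle, 140 mm wide and 105 mm high to its lid knob, with a short spout and an arched bail handle up to 163 mm; 0.9 kg, loose. It stands on one of the two plates. Origin at the centre of its underside, z up.
- dishes: Stack of five round dishes, three dark under two white, moving as one, 136 mm wide and 65 mm high, loose, on the plate without the kettle. Origin at the centre of its underside.
- dial_left (a joint): Angle (rad) of the left dial, for the left (+y) plate; grows clockwise seen from above. Spring detents at 0 (start), 0.70 (next) and 1.40; stops at -0.06 and 1.46. It is drawn into the nearest detent: let go past about 0.35 it snaps on to 0.70, past about 1.05 to 1.40. Turning it across takes up to about 0.07 N m.
- dial_left_top (a point): Centre of the left dial's top, on its upright axis. Black flat disc, knurled rim, 92 mm across (too wide to pinch), 14 mm thick, top 88 mm above the table, 25 mm above the deck. Turn it by pressing its top near the rim and dragging round the axis. Pressed, it sinks on a spring: 3 N to start, then 1.5 N per mm, hard stop at 6 mm; sinking does not switch it.
- dial_left_mark (a point): Point on the left dial's white pointer line, on its top, 40 mm from the axis. In the warmer's frame it points 40 degrees left (to +y) of +x at joint 0, along +x (to the plate) at 0.70, 40 degrees right at 1.40; the deck has a dot, a short bar and a thick bar there.
- plate_left (a point): Centre of the top of the left warming plate: black disc 160 mm across, 67 mm above the table, 190 mm straight behind its dial's axis along the warmer's +x.
- dial_right (a joint): Angle (rad) of the right dial, for the right (-y) plate; grows clockwise seen from above. Spring detents at 0 (start), 0.70 (next) and 1.40; stops at -0.06 and 1.46. It is drawn into the nearest detent: let go past about 0.35 it snaps on to 0.70, past about 1.05 to 1.40. Turning it across takes up to about 0.07 N m.
- dial_right_top (a point): Centre of the right dial's top, on its upright axis. Black flat disc, knurled rim, 92 mm across (too wide to pinch), 14 mm thick, top 88 mm above the table, 25 mm above the deck. Turn it by pressing its top near the rim and dragging round the axis. Pressed, it sinks on a spring: 3 N to start, then 1.5 N per mm, hard stop at 6 mm; sinking does not switch it.
- dial_right_mark (a point): Point on the right dial's white pointer line, on its top, 40 mm from the axis. In the warmer's frame it points 40 degrees left (to +y) of +x at joint 0, along +x (to the plate) at 0.70, 40 degrees right at 1.40; the deck has a dot, a short bar and a thick bar there.
- plate_right (a point): Centre of the top of the right warming plate: black disc 160 mm across, 67 mm above the table, 190 mm straight behind its dial's axis along the warmer's +x.
- spice_jar: Small amber jar, 36 mm wide, 55 mm high, loose on the deck midway between the two dials. Origin at the centre of its underside.
- soy_bottle: Amber bottle, 56 mm wide, 160 mm high, on the table to the right of the warmer. Origin at the centre of its underside.
- tea_cup: Terracotta-coloured cup, 72 mm wide, 80 mm high, on the table to the left. Origin at the centre of its underside.
- rice_bowl: Blue bowl, 116 mm wide, 60 mm high, on the table to the left. Origin at the centre of its underside.
- ladle_spoon: Wooden spoon lying on the table to the right. Origin at its middle, on the underside.
- chopstick_rest: White bar 55 by 18 by 12 mm on the table, towards the robot, left. Origin at the centre of its underside.
Not all that is in view belongs to the job. Leave any blue, orange or turquoise look-alike of the kettle alone.

How it is judged:
By the outcome, as a careful person would: the job done as asked, in the order asked, and still so for the second after the job is handed in, with the robot touching nothing.
It also fails if it takes over 32 s, if anything falls off the work surface, if the arm or the gripper's body presses on something with over 40 N, if the wrist force passes 120 N, or if a joint passes its speed limit or range.

ROBOT

A 6-joint arm with a two-finger parallel gripper is mounted at the origin on the work surface. World frame = base frame: x ahead of the robot, y to its left, z up, the work surface at z = 0. Lengths are in mm, angles in rad, forces in N, time in s.
With the tool pointing down it reaches from about 325 to 900 mm from the base axis. Payload 3.5 kg.
Tool frame: the origin (TCP) lies at the very end of the fingers, on their centre line; the grasp point (between the pads) lies 19 mm behind it (bot.hold_point_z is the distance from the TCP to the grasp point, in mm); z points along the fingers, x is the direction in which the jaws open and shut, and the axes are right-handed (so a half turn about z gives the same grasp; the last joint's range is limited). The gripper opens to 85 mm and grips with 20 to 120 N. Pads are 22 mm wide; open, the fingers measure 114 mm over their backs; the gripper's body (76 mm by 85 mm) begins 54 mm behind the grasp point. The pads swing forward as they close: fully open they stand 13 mm farther back than shut.
Start: joints at [-1.442, 0.276, -0.026, 1.268, 0, 1.467], TCP at [143.569, -608.284, 231.313] pointing down, gripper open.
Joint ranges: [-3.12, 3.12], [-0.85, 1.88], [-1.08, 1.24], [-1.95, 2.15], [-1.57, 1.53], [-3.14, 3.14]. Speed limits (rad/s): [2.57, 2.57, 3.14, 3.14, 3.14, 3.14].

INTERFACE

Orientations are given as a rotation vector (axis times angle).
In Python, from cell import bot gives the robot as it stands. The module is installed in compiled form; this text tells all that it offers.
- The arm moves only by the tool carry_out, never from a script. Its arguments are lists of equal length, an entry for each row: "travel": the shift along the tool's x, y, z scaled (see below), a list of three; "roll": the turn about the tool's z scaled (see below). A call has 1 to 10 rows; each row shifts and turns the commanded pose from where the row before left it, along the tool's axes as they then stand; what a row does not reach is not made up. The controller multiplies each number of a shift by 50 mm and each number of a turn by pi/4 rad. A row lasts 1/8 s, in which the tool goes at most 62.5 mm and 10.7 degrees, less where a joint would pass 70% of its speed; a pose out of reach is approached as far as the arm can. A call with a number of a shift or a turn outside -1 to 1 is refused whole. A call with a gripper value outside its range is refused whole. "claw" is the closure, from -1 (fully open) to 1 (shut), so that 0 is half open, set as the call begins (left out, the last holds). The fingers move at their own pace and stop on an object; "squeeze" is the grip in N (left out, the last holds). Time passes only in rows, so rows that do not move let the fingers close. It gives the time, the measured TCP pose, the force and the opening at its end, in the units of the state.
- bot.sense(): the state, without advancing time (a new reading comes with each control period).
- bot.grab_frame(name): name is "scene" or "top" or "wrist"; returns a dict with "img" (400x640x3 uint8, blue, green, red), "fx", "fy", "cx", "cy" (pixels), "rvec" (rotation vector, rad) and "tvec" (3), from world to camera coordinates, as OpenCV has them. Camera axes: x right, y down, z forward; pixel columns grow to the right and rows downward; lengths in mm; the calibration is good to about 2 mm. A picture is of the moment at which its call begins. There is no depth.
- bot.job_done(): hands the job in, once; it reports no verdict.
The state is a dict: "time_s": time; "qpos": joint angles; "joint_vel": joint speeds; "tau": joint torques, N m; "position": TCP position; "tool_rot": TCP orientation; "ft_force": force on the tool from outside, world axes, zero at the start; "torque": the same for the moment, N m; "opening": opening from 0.0 (shut) to 1.0 (fully open).
Only numpy, scipy, OpenCV 4.12 (cv2) and the standard library are available. Lean on these libraries where they do the work, as an engineer would, in place of code of your own. Each camera call takes 0.05 s, during which the arm holds its last target. There are 200 camera calls.

## Working session

There is one attempt and no reset: what is moved stays moved. The work goes in short steps, Python scripts to look and compute and a tool call to move; the robot and the scene stay as the last step left them, time stands still between calls to the robot, and variables do not carry over. Pictures are saved under pics/ and viewed, about 8 in all and at most 12, crops included, and the job is handed in when it is done.

Besides the shell and the picture viewer there is one more tool, called after "Emit:" as name(argument=value, ...), one argument or row to a line, values as JSON. carry_out: Moves the arm, as the interface text tells. Shifts and turns lie within -1 to 1; 1 stands for 50 mm of shift or pi/4 rad of turn. Its arguments: {"type":"object","properties":{"travel":{"type":"array","items":{"type":"array","items":{"type":"number"}}},"roll":{"type":"array","items":{"type":"number"}},"claw":{"type":"number"},"squeeze":{"type":"number"}},"required":["travel","roll"]}

```bash
mkdir -p pics; cat > h.py <<'E'
import numpy as np, cv2
from cell import bot
def ray(f,u,v,z):
    R=cv2.Rodrigues(np.array(f["rvec"],float))[0];t=np.array(f["tvec"],float).ravel()
    d=R.T@np.array([(u-f["cx"])/f["fx"],(v-f["cy"])/f["fy"],1]);c=-R.T@t
    return c+d*(z-c[2])/d[2]
def proj(f,p):
    K=np.array([[f["fx"],0,f["cx"]],[0,f["fy"],f["cy"]],[0,0,1.]])
    return cv2.projectPoints(np.array(p,float).reshape(-1,1,3),np.array(f["rvec"],float),np.array(f["tvec"],float),K,None)[0].reshape(-1,2)
E
python3 - <<'E'
from h import *
import pickle
for n in("scene","top"):
    f=bot.grab_frame(n);cv2.imwrite(f"pics/{n}0.png",f["img"]);pickle.dump(f,open(n+".pkl","wb"))
    print(n,f["fx"],f["rvec"],f["tvec"])
print(bot.sense())
E
```

```text
scene 468.89054164776974 [ 1.93873093  1.11773839 -0.56914977] [-288.45625204 -188.4160759  1717.16556968]
top 475.70837555459303 [ 2.21393443 -2.16441582  0.04881073] [2.85661808e-01 5.16995748e+02 1.37388385e+03]
{'time_s': 0.1, 'qpos': array([-1.44240925e+00,  2.77103520e-01, -2.77540776e-02,  1.26799468e+00,
       -3.46857283e-05,  1.46736921e+00]), 'joint_vel': array([ 0.00093106, -0.00023474,  0.00267931, -0.00086681,  0.00063719,
       -0.00204013]), 'tau': array([ 2.44552966e-04, -4.46707249e+01,  2.96128517e+01,  8.45395436e-03,
       -2.42013999e-05,  7.07023730e-06]), 'position': array([ 143.46237467, -607.58340346,  230.23771576]), 'tool_rot': array([-2.46233410e+00,  1.94875550e+00,  2.34889712e-03]), 'ft_force': array([-0.97597869,  0.20372663, -0.10232319]), 'torque': array([-7.72930383e-05, -2.63366575e-02, -9.31424233e-03]), 'opening': 1.0001530953082183}
```

View pics/top0.png

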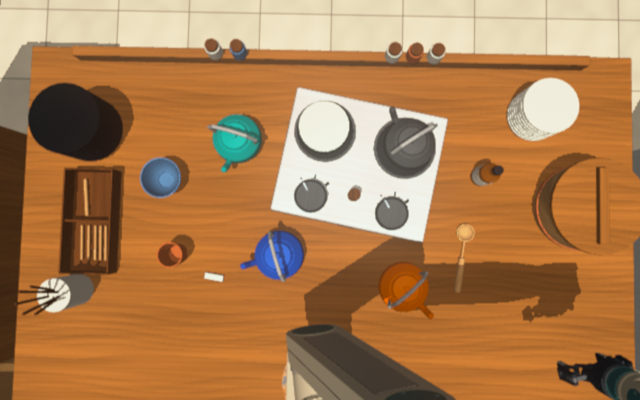

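View pics/scene0.png

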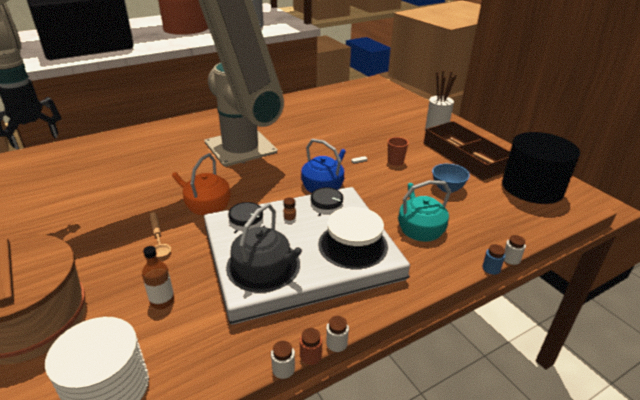

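The top view shows the dark kettle on the right plate (about 405,148), so the job is the right dial at about (392,212). The orange kettle (405,287) stands nearby in front. Next I measure the warmer and the dial.

```bash
python3 - <<'E'
from h import *
import pickle
f=pickle.load(open("top.pkl","rb"));im=f["img"]
hsv=cv2.cvtColor(im,cv2.COLOR_BGR2HSV)
m=((hsv[...,1]<40)&(hsv[...,2]>150)).astype(np.uint8)
m[:80]=0;m[250:]=0;m[:,:260]=0;m[:,460:]=0
c=max(cv2.findContours(m,cv2.RETR_EXTERNAL,cv2.CHAIN_APPROX_NONE)[0],key=cv2.contourArea)
r=cv2.minAreaRect(c);b=cv2.boxPoints(r);W=np.array([ray(f,u,v,63) for u,v in b]);print(b,W.round(1))
C=W.mean(0);print("centre",C,[np.linalg.norm(W[i]-W[i-1]) for i in range(4)])
for i in range(4):
    e=W[i]-W[i-1]; print(np.degrees(np.arctan2(e[1],e[0])))
g=cv2.cvtColor(im,cv2.COLOR_BGR2GRAY)
for n,(u,v) in dict(L=(311,195),R=(392,212)).items():
    k=np.zeros_like(g);cv2.circle(k,(u,v),24,255,-1)
    d=((g<120)&(k>0)).astype(np.uint8)
    d=cv2.morphologyEx(d,cv2.MORPH_OPEN,np.ones((5,5)))
    cc=max(cv2.findContours(d,cv2.RETR_EXTERNAL,cv2.CHAIN_APPROX_NONE)[0],key=cv2.contourArea)
    h=cv2.convexHull(cc);el=cv2.fitEllipse(h);print(n,el,ray(f,*el[0],84))
for p in ((392,212),): 
    s=im[180:245,355:430];cv2.imwrite("pics/crop1.png",cv2.resize(s,None,fx=8,fy=8,interpolation=cv2.INTER_CUBIC))
E
```

```text
[[270.17078  209.53659 ]
 [296.49762   86.67804 ]
 [448.03906  119.151215]
 [421.71222  242.00977 ]] [[ 492.7  155.4   63. ]
 [ 845.1   90.3   63. ]
 [ 760.4 -341.9   63. ]
 [ 411.4 -271.4   63. ]]
centre [627.42094335 -91.88580546  63.        ] [np.float64(434.42849606105807), np.float64(358.38024322905704), np.float64(440.3679662258912), np.float64(356.02776571509423)]
79.21307172149972
-10.468051372350994
-101.09512035639301
168.57922348185838
L ((310.4830627441406, 195.39187622070312), (31.62289810180664, 32.21638107299805), 51.38528823852539) [533.68513054  42.16485048  84.        ]
R ((391.435791015625, 212.7956085205078), (32.0853157043457, 32.49803161621094), 45.93674087524414) [ 490.46426958 -182.71373067   84.        ]
```

View pics/crop1.png

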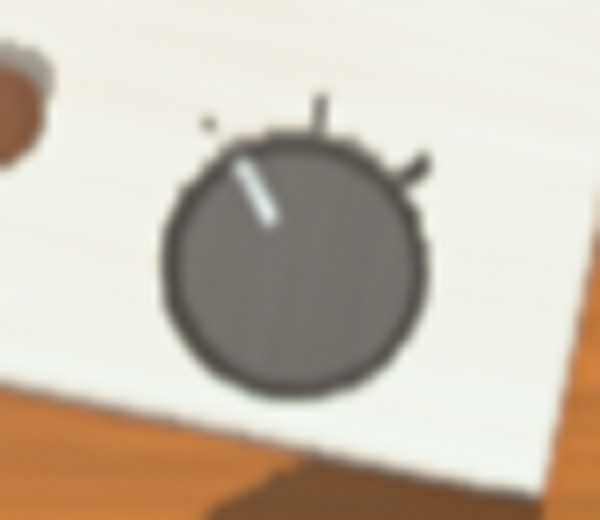

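```bash
cat >> h.py <<'E'
D=np.array([489.5,-182.5])
def go(xyz):
    s=bot.sense();R=cv2.Rodrigues(np.array(s["tool_rot"],float))[0]
    d=R.T@(np.array(xyz)-s["position"])
    print("t",s["time_s"],"pos",s["position"].round(1),"F",s["ft_force"].round(2),"M",s["torque"].round(3),"open",round(s["opening"],2))
    print("yaw x-axis deg",np.degrees(np.arctan2(R[1,0],R[0,0])).round(2),"z",R[:,2].round(3),"shift/50",(d/50).round(3),"q6",s["qpos"][5].round(2))
E
python3 - <<'E'
from h import *
a=np.radians(-160);P=D+33*np.array([np.cos(a),np.sin(a)])
go([*P,230]);R=cv2.Rodrigues(bot.sense()["tool_rot"])[0];print(P,R.round(3))
import pickle;f=pickle.load(open("top.pkl","rb"));print("orange",ray(f,405,287,80))
E
```

```text
t 0.1 pos [ 143.5 -607.6  230.2] F [-0.98  0.2  -0.1 ] M [-0.    -0.026 -0.009] open 1.0
yaw x-axis deg -76.72 z [-0.     0.002 -1.   ] shift/50 [-6.607 -8.033  0.02 ] q6 1.47
[ 458.49014351 -193.78666473] [[ 0.23  -0.973 -0.   ]
 [-0.973 -0.23   0.002]
 [-0.002 -0.    -1.   ]]
orange [ 287.47930479 -223.51869372   80.        ]
```

Emit:
carry_out(
  travel=[
    [-0.668,-0.805,0],
    [-0.668,-0.805,0],
    [-0.668,-0.805,0],
    [-0.668,-0.805,0],
    [-0.668,-0.805,0],
    [-0.668,-0.805,0],
    [-0.668,-0.805,0],
    [-0.668,-0.805,0],
    [-0.668,-0.805,0],
    [-0.668,-0.805,0],
  ],
  roll=[0,0,0,0,0,0,0,0,0,0],
  claw=1,
  squeeze=20,
)

```text
time_s: 1.35
position: [459.1, -189.1, 231.0]
tool_rot: [2.463, -1.95, -0.001]
ft_force: [0.6, -0.6, -0.4]
opening: 0.004
```

Emit:
carry_out(
  travel=[
    [0,0,0.8],
    [0,0,0.8],
    [0,0,0.3],
  ],
  roll=[0,0,0],
)

```text
time_s: 1.72
position: [456.5, -189.3, 133.6]
tool_rot: [2.463, -1.949, -0.008]
ft_force: [-0.3, 0.3, 0.1]
opening: 0.002
```

```bash
python3 - <<'E'
from h import *
go([458.4,-189.9,98])
f=bot.grab_frame("wrist");cv2.imwrite("pics/w1.png",f["img"]);print(proj(f,[[*D,88]]))
f=bot.grab_frame("scene");cv2.imwrite("pics/s1.png",cv2.resize(f["img"][150:290,180:380],None,fx=4,fy=4))
go([458.4,-189.9,98])
E
```

```text
t 1.725 pos [ 456.5 -189.3  133.6] F [-0.27  0.33  0.15] M [-0.019 -0.054 -0.001] open 0.0
yaw x-axis deg -76.69 z [-0.005  0.003 -1.   ] shift/50 [ 0.024 -0.037  0.711] q6 2.39
[[326.70095651 178.58564741]]
t 1.825 pos [ 457.  -190.   134.6] F [ 0.12  0.12 -0.67] M [-0.04   0.045 -0.006] open -0.0
yaw x-axis deg -76.73 z [-0.004  0.002 -1.   ] shift/50 [ 0.007 -0.029  0.731] q6 2.39
```

View pics/w1.png

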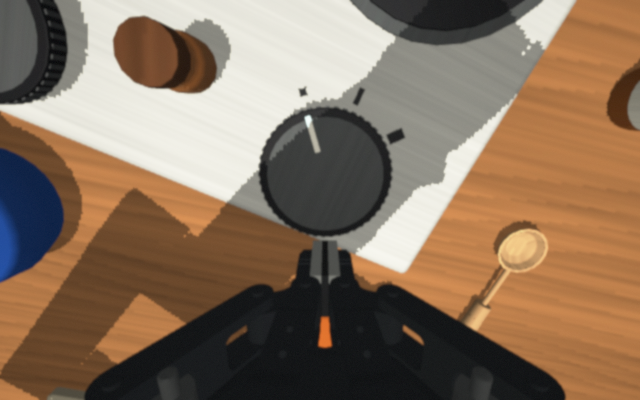

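The wrist view shows the closed fingertips just behind the right dial. The dial centre is at about (326,169), 8–10 px beyond the predicted (327,179), so I check this against both cameras.

```bash
python3 - <<'E'
from h import *
import pickle
fw=bot.grab_frame("wrist");g=cv2.cvtColor(fw["img"],cv2.COLOR_BGR2GRAY)
for p in((326,168),): print("wrist centre",ray(fw,*p,88))
# rim extents: outer knurled silhouette
for n,p in dict(dot=(303,92),bar=(359,96),thick=(396,136)).items(): print("w",n,ray(fw,*p,63).round(1))
print("w ptr tip",ray(fw,308,119,88).round(1),"in",ray(fw,318,152,88).round(1))
ft=pickle.load(open("top.pkl","rb"))
c=lambda u,v:(355+u/8-.5,180+v/8-.5)
for n,p in dict(dot=(208,123),bar=(320,114),thick=(416,168)).items(): print("t",n,ray(ft,*c(*p),63).round(1))
print("t ptr tip",ray(ft,*c(238,160),88).round(1),"in",ray(ft,*c(274,226),88).round(1),"centre",ray(ft,*c(295,262),88).round(1))
fs=pickle.load(open("scene.pkl","rb"));s=fs["img"][190:240,215:275]
cv2.imwrite("pics/sc.png",cv2.resize(s,None,fx=10,fy=10,interpolation=cv2.INTER_CUBIC))
print("w circ: left/right/top/bottom",ray(fw,261,170,86).round(1),ray(fw,390,170,86).round(1),ray(fw,326,107,88).round(1))
R=cv2.Rodrigues(fw["rvec"])[0];print("cam",(-R.T@fw["tvec"].ravel()).round(0),R[2].round(3))
R=cv2.Rodrigues(ft["rvec"])[0];print("topcam",(-R.T@ft["tvec"].ravel()).round(0),R[2].round(3))
E
```

```text
wrist centre [ 496.94529835 -181.12609944   88.        ]
w dot [ 541.4 -153.9   63. ]
w bar [ 547.9 -193.3   63. ]
w thick [ 527.2 -227.7   63. ]
w ptr tip [ 525.6 -162.4   88. ] in [ 506.3 -173.4   88. ]
t dot [ 541.  -154.1   63. ]
t bar [ 545.  -193.4   63. ]
t thick [ 526.8 -227.4   63. ]
t ptr tip [ 526.6 -161.8   88. ] in [ 504.1 -174.6   88. ] centre [ 491.8 -182.    88. ]
w circ: left/right/top/bottom [ 484.8 -137.8   86. ] [ 505.3 -224.6   86. ] [ 535.5 -172.    88. ]
cam [ 537. -171.  276.] [-0.311 -0.071 -0.948]
topcam [ 442.   -2. 1400.] [ 0.054  0.01  -0.998]
```

View pics/sc.png

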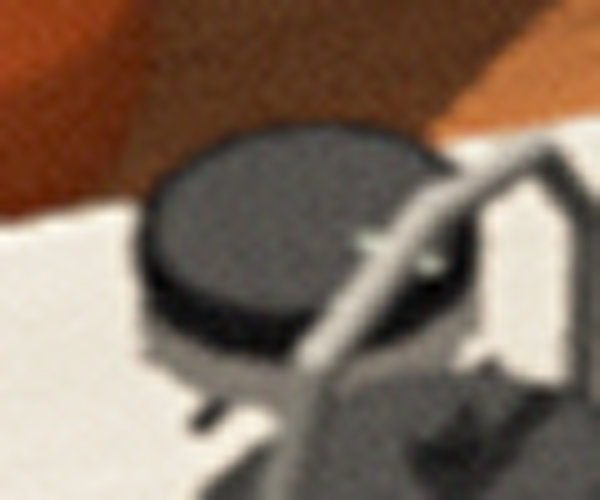

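Both cameras agree on the deck marks and give an axis at about (491.5,-182). The wrist camera's offset came from the dial's near side being visible. Now I go in and lower until contact.

Emit:
carry_out(
  travel=[
    [0,-0.07,0.5],
    [0,0,0.2],
    [0,0,0.06],
    [0,0,0],
    [0,0,0],
  ],
  roll=[0,0,0,0,0],
)

```text
time_s: 2.5
position: [462.5, -190.3, 99.1]
tool_rot: [-2.463, 1.95, -0.002]
ft_force: [0.7, 0.5, -0.2]
opening: 0.004
```

Emit:
carry_out(
  travel=[
    [0,0.04,0.1],
    [0,0,0.06],
    [0,0,0],
    [0,0,0],
  ],
  roll=[0,0,0,0],
)

```text
time_s: 3.0
position: [460.0, -190.4, 90.3]
tool_rot: [2.463, -1.95, -0.0]
ft_force: [0.4, 0.1, -0.2]
opening: 0.002
```

Emit:
carry_out(
  travel=[
    [0,0,0.03],
    [0,0,0],
    [0,0,0],
  ],
  roll=[0,0,0],
)

```text
time_s: 3.38
position: [460.0, -190.4, 88.8]
tool_rot: [2.463, -1.95, -0.0]
ft_force: [-0.3, -0.2, -0.9]
opening: 0.001
```

Emit:
carry_out(
  travel=[
    [0,0,0.03],
    [0,0,0],
    [0,0,0],
  ],
  roll=[0,0,0],
)

```text
time_s: 3.75
position: [460.2, -190.6, 87.7]
tool_rot: [2.463, -1.95, 0.001]
ft_force: [-0.9, -0.7, 3.4]
opening: -0.0
```

Emit:
carry_out(
  travel=[
    [0,0,0.025],
    [0,0,0.025],
    [0,0,0],
    [0,0,0],
  ],
  roll=[0,0,0,0],
)

```text
time_s: 4.25
position: [460.2, -190.7, 85.3]
tool_rot: [2.463, -1.95, 0.001]
ft_force: [-1.9, 0.3, 6.8]
opening: 0.0
```

```bash
python3 - <<'E'
from h import *
go([460.4,-189.4,85.5])
E
```

```text
t 4.25 pos [ 460.2 -190.7   85.3] F [-1.94  0.31  6.78] M [0.031 0.39  0.022] open 0.0
yaw x-axis deg -76.72 z [ 0.    -0.001 -1.   ] shift/50 [-0.024 -0.01  -0.003] q6 2.39
```

Emit:
carry_out(
  travel=[
    [-0.057,-0.001,0],
    [-0.057,-0.001,0],
    [-0.057,-0.001,0],
    [-0.057,-0.001,0],
    [0,0,0],
  ],
  roll=[0.111,0.111,0.111,0.111,0],
)

```text
time_s: 4.88
position: [459.4, -179.8, 85.5]
tool_rot: [2.086, -2.348, 0.003]
ft_force: [-2.2, -1.1, 6.7]
opening: 0.001
```

```bash
python3 - <<'E'
from h import *
D=np.array([491.5,-182])
f=bot.grab_frame("wrist");im=f["img"];cv2.imwrite("pics/w2.png",im)
go([460.4,-189.4,85.5]);p=bot.sense()["position"][:2]-D;print("r",np.hypot(*p),"ang",np.degrees(np.arctan2(p[1],p[0])))
E
```

```text
t 4.925 pos [ 459.4 -179.8   85.5] F [-2.27 -0.42  6.7 ] M [-0.202  0.341 -0.069] open -0.0
yaw x-axis deg -96.72 z [ 0.    -0.002 -1.   ] shift/50 [ 0.188 -0.043 -0.001] q6 2.76
r 32.190114413959186 ang 176.0657801251055
```

View pics/w2.png

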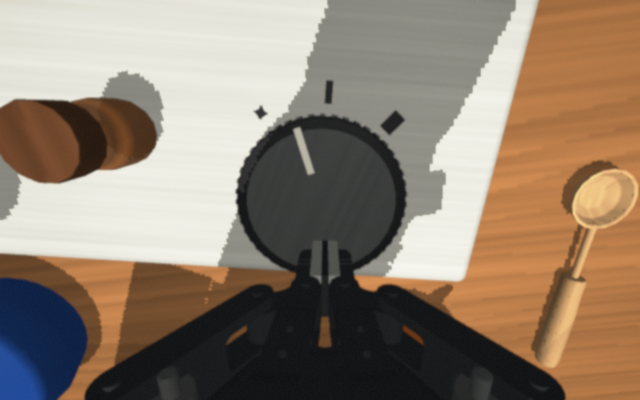

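The wrist view shows the pointer at (296,128)–(311,173), now between the dot (260,112) and the bar (329,92), so the dial is following the finger. I continue.

Emit:
carry_out(
  travel=[
    [-0.057,-0.001,0],
    [-0.057,-0.001,0],
    [-0.046,-0.001,0],
    [0,0,0],
  ],
  roll=[0.111,0.111,0.09,0],
)

```text
time_s: 5.42
position: [461.4, -171.2, 85.4]
tool_rot: [-1.784, 2.584, -0.001]
ft_force: [-0.8, 0.4, 6.9]
opening: -0.002
```

```bash
cat > ptr.py <<'E'
from h import *
import sys
D=np.array([491.5,-182]);z=float(sys.argv[1])
f=bot.grab_frame("wrist");im=f["img"];cv2.imwrite("pics/%s.png"%sys.argv[2],im)
u,v=proj(f,[[*D,z]])[0];t=proj(f,[[*(D+[42*np.cos(a),42*np.sin(a)]),z] for a in np.linspace(-1.2,.7,30)])
k=np.zeros(im.shape[:2],np.uint8);cv2.fillPoly(k,[np.vstack([[u,v],t]).astype(np.int32)],255)
g=cv2.cvtColor(im,cv2.COLOR_BGR2GRAY);ys,xs=np.where((k>0)&(g>130))
W=np.array([ray(f,x,y,z)[:2] for x,y in zip(xs,ys)]);m=W.mean(0)-D
a=np.degrees(np.arctan2(m[1],m[0]));print(len(xs),"pointer world deg",a,"joint",np.radians(40-11.2-a))
go([460.4,-189.4,85.5]);p=bot.sense()["position"][:2]-D;print("r",np.hypot(*p),"ang",np.degrees(np.arctan2(p[1],p[0])))
E
python3 ptr.py 85.5 w3
```

```text
328 pointer world deg -5.8047063545341295 joint 0.6039660625724248
t 5.475 pos [ 461.4 -171.2   85.4] F [-0.73  1.63  7.31] M [0.242 0.155 0.012] open -0.0
yaw x-axis deg -110.73 z [ 0.001  0.    -1.   ] shift/50 [ 0.348 -0.111 -0.002] q6 3.02
r 31.997824912148065 ang 160.21377532565307
```

The joint is at about 0.60, past the 0.35 threshold, so I lift straight up.

Emit:
carry_out(
  travel=[
    [0,0,-0.1],
    [0,0,-0.3],
    [0,0,-0.8],
    [0,0,-0.8],
    [0,0,0],
  ],
  roll=[0,0,0,0,0],
)

```text
time_s: 6.1
position: [463.5, -172.7, 189.0]
tool_rot: [-1.783, 2.582, -0.011]
ft_force: [-0.3, 0.3, 0.4]
opening: -0.001
```

```bash
python3 ptr.py 88 w4
```

```text
114 pointer world deg -9.321913844452636 joint 0.665352913747308
t 6.15 pos [ 462.  -172.   186.8] F [-0.42 -0.14 -0.43] M [ 0.002 -0.004 -0.024] open -0.0
yaw x-axis deg -110.74 z [ 0.004 -0.002 -1.   ] shift/50 [ 0.336 -0.085  2.027] q6 3.02
r 31.16287093012666 ang 161.2072261147846
```

View pics/w4.png

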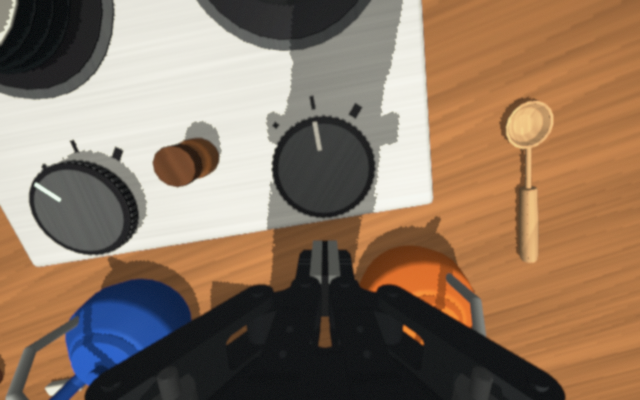

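The pointer at (317,136) now lines up with the short bar (312,103), and the left dial still points at its dot. I raise the hand a bit more and check that nothing else moved.

Emit:
carry_out(
  travel=[
    [0,0,-0.8],
    [0,0,-0.4],
    [0,0,0],
  ],
  roll=[0,0,0],
)

```text
time_s: 6.52
position: [461.1, -171.5, 245.2]
tool_rot: [-1.785, 2.585, -0.002]
ft_force: [0.9, 0.1, 0.1]
opening: -0.0
```

```bash
python3 - <<'E'
from h import *
f=bot.grab_frame("scene");cv2.imwrite("pics/s5.png",cv2.resize(f["img"][100:320,130:480],None,fx=2.2,fy=2.2,interpolation=cv2.INTER_CUBIC))
import pickle;a=pickle.load(open("scene.pkl","rb"))["img"];d=cv2.absdiff(a,f["img"]).max(2);k=d[180:300,225:450]
print("diff px",(k>40).sum());go([463,-172,240])
E
```

```text
diff px 1159
t 6.575 pos [ 460.4 -171.1  243.9] F [-0.24  0.74  0.1 ] M [ 0.056  0.049 -0.013] open -0.0
yaw x-axis deg -110.74 z [-0.001  0.001 -1.   ] shift/50 [-0.002 -0.055  0.078] q6 3.02
```

View pics/s5.png

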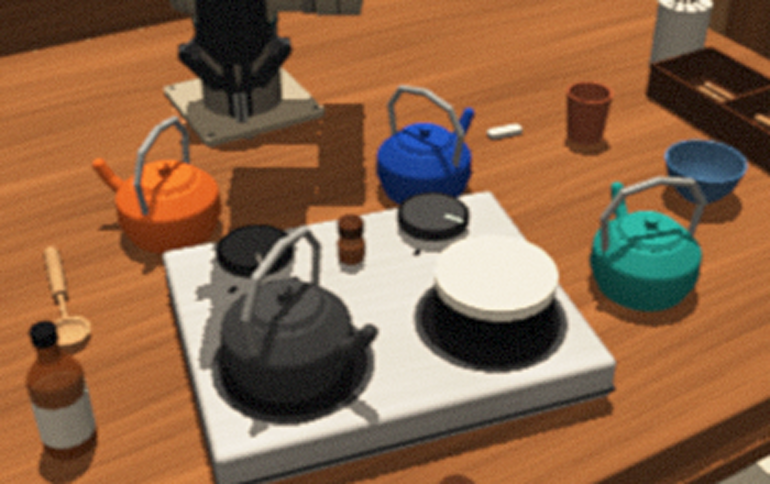

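The scene view shows the hand well above everything. The kettle, dishes and jar look unmoved, with only shadows changed.

```bash
python3 -c "
from cell import bot
print(bot.job_done())"
```

```text
the job is handed in; nothing more can be done
None
```

I turned up the right plate, which the dark kettle stands on, by one click. I rested the closed fingertips on its dial at about 7 N, dragged it about 35° clockwise, then lifted straight off and handed the job in after about 6.6 s.

- **Dial setting:** before lifting, the dial measured about 0.60 rad. After release it measured about 0.67 rad. That is within my measuring error of the 0.70 setting, and the pointer lines up with the short bar.
- **Everything else:** the left dial still points at its dot. The kettle, dishes and jar look unmoved by eye. A pixel comparison with the first picture did flag 1159 changed pixels around the warmer. I put these down to the arm's shadow and the turned dial, but I did not check them one by one.
- **Hand:** it finished at about 244 mm with no contact force.
- **Disagreement along the way:** the wrist and top cameras first differed by about 6 mm on the dial's centre. The deck marks agreed to within about 3 mm in both views, so I used the centre they gave.

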